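# Put the rolling mill into gear and shut its guard

### The arm

A 6-joint arm with a two-finger parallel gripper is mounted at the origin on the work surface; the furniture and walls round the work are solid. World frame = base frame: x ahead of the robot, y to its left, z up, the work surface at z = 0. Lengths are in m, angles in rad, forces in N, time in s.
With the tool pointing down it reaches from about 0.25 to 0.725 m from the base axis. Payload 4 kg.
Tool frame: the origin (TCP) lies midway between the tips of the shut fingers; the grasp point (between the pads) lies 19 mm behind it; z points along the fingers, y is the line along which they close (so a half turn about z gives the same grasp; the last joint's range is limited). The gripper opens to 85 mm and grips with 20 to 120 N. Pads are 22 mm wide; open, the fingers measure 114 mm over their backs; the gripper's body (76 mm by 85 mm) begins 54 mm behind the grasp point. The pads swing forward as they close: fully open they stand 13 mm farther back than shut.
Start: joints at [-1.181, 0.241, 0.005, 1.335, 0, 1.571], TCP at [0.19, -0.462, 0.231] pointing down, gripper open.
Joint ranges: [-2.72, 2.72], [-1.05, 1.87], [-1.09, 1.28], [-1.99, 2.15], [-1.42, 1.44], [-3.14, 3.14]. Speed limits (rad/s): [2.79, 2.79, 3.14, 3.14, 3.14, 3.14].

### API

Orientations are given as a unit quaternion [x, y, z, w].
In Python, from workcell import monitor, vision, job gives the robot as it stands.
- The arm moves only by the tool move_arm, never from a script. Its argument "moves" is a list that holds one entry, the list of rows, each a list of 5 numbers: the shift along the world's x, y, z in m, then the turn about the world's z in degrees, then the opening in per cent of the stroke, from 0 (shut) to 100 (fully open). In form: [[[x, y, z, turn, gripper], ...]]. A call has 1 to 5 rows; each row is the pose to reach, as a shift and turn from the pose commanded when the call began; what a row does not reach only later rows make up. A row lasts 1/8 s, in which the tool goes at most 62.5 mm and 10.7 degrees, less where a joint would pass 70% of its speed; a pose out of reach is approached as far as the arm can. A call with a gripper value outside its range is refused whole. The fingers move at their own pace and stop on an object; the grip force is fixed at half the most. Time passes only in rows, so rows that repeat a pose let the fingers close. It gives the time, the measured TCP pose, the force, the opening and the grip force at its end, in the units of the state.
- monitor.get_obs(): the state, without advancing time (a new reading comes with each control period).
- vision.camera(name): name is "scene" or "top" or "wrist"; returns a dict with "color" (384x512x3 uint8, red, green, blue), "camera_matrix" (3x3 intrinsics, pixels), "k1" (the pictures are not rectified: a ray, as slopes to the right and down, at radius r is drawn at 1 + k1 r^2 times it, then the intrinsics apply), "eye" and "attitude" of the camera in the world; the wrist camera has in their place "hand_eye" (4x4, takes a point from camera to tool coordinates, whose origin is the TCP and whose axes are the flange's). Camera axes: x right, y up, looking along -z (the intrinsics and any distortion apply to the point x, -y, -z); pixel columns grow to the right and rows downward; lengths in m; the calibration is good to about 2 mm. A picture is of the moment at which its call begins: read the wrist's pose just before it. There is no depth.
- job.job_done(): hands the job in; it is judged then, once.
The state is a dict: "clock": time; "joint_pos": joint angles; "joint_vel": joint speeds; "tau": joint torques, N m; "eef_pos": TCP position; "tool_rot": TCP orientation; "ft_force": force on the tool from outside, world axes, zero at the start; "ft_torque": the same for the moment, N m; "grip_width": finger opening in m; "grasp_force": force on a finger pad.
Only numpy, scipy, OpenCV 4.12 (cv2) and the standard library are available. Lean on these libraries where they do the work, as an engineer would, in place of code of your own. Each camera call takes 0.05 s, during which the arm holds its last target. There are 200 camera calls.

### The job

The hand-cranked rolling mill is out of gear. Ease the red shift knob fully over towards the rolls, then rock the crank by hand until the sprung brass pinion drops fully into mesh with the big steel gear, and wind the crank at least an eighth of a turn towards you over the top to see that the rolls turn with it. Then swing the yellow-framed guard shut over the gears and let go, leaving the mill in gear, and do not disturb the two bottles and the mug that stand close round it.

Things in the scene. Friction and masses are not known exactly. Their poses are not given: they have to be found in the camera images.
- mill: green cast rolling mill, bolted down. Origin on the bench under it; x points from its front (robot side) to its back, y left along all shafts, z up. In mm: foot x -115 to 90, y -136 to 111; right cheek plate y -30 to -12, left cheek y 85 to 103; outer bracket y -132 to -118, x -112 to 0, top z 157; yoke top z 165 with a screw nut (34 wide, at x 33, y 37) up to z 188
- crank_axis (a point): point on the crank shaft's axis level with the middle of the hand grip: mill frame x -40, y -187, z 105 mm (empty air, right of the crank arm); the axis runs along the mill's y
- knob_ball (a point): centre of the red ball (28 mm across) of the shift knob, on a 10 mm upright steel post at the mill's front right; in the mill frame x -98, z 191, y -105 mm when out. The shift rod that carries it lies at z 122
- shift (a joint): knob travel along its rod, m: 0 out of gear, 0.026 fully over to the left (mill +y, towards cheek and rolls). Moves straight along y, takes about 9 N (less over the first 6 mm) and stays where left. Its fork holds the pinion back against the pinion's spring; as the knob goes over, the pinion is let go towards the big gear
- pinion (a joint): travel of the brass sliding pinion (10 teeth, 71 mm across, 16 wide) along the crank shaft, m: 0 out, about 0.006 with its teeth against the ends of the big gear's teeth, 0.022 fully home. Only its spring (about 5 N) moves it: with the knob over it snaps home when a tooth faces a gap, within about 0.07 rad of one crank angle in every 0.628 rad (one tooth). Never lined up at the start
- crank (a joint): crank angle, rad: 0 with its arm straight up, positive with the top coming towards the robot (mill -x); at the start the arm leans away from the robot, -1.25 to -0.87. Turns endlessly, drag about 0.16 N m (0.35 N m in gear), stays where left. The pinion turns with it
- crank_grip (a point): middle of the crank's black hand grip: 21 mm thick, 70 mm long, along the mill's y (y -222 to -152 mm), free to spin on its pin, 80 mm from the shaft axis. Can be pinched from above across its thickness and carried round the axis
- roll (a joint): angle of the lower roll (40 mm across), which carries the big steel gear (16 teeth, 107 mm across), rad: near 0 at the start; in gear it turns positive by 0.625 of a positive crank turn, less up to 0.1 rad of backlash. The upper roll turns with it
- guard (a joint): angle of the gear guard, rad: 0 shut (level over the gears, edge resting on the outer bracket), 1.57 upright, 1.6 to 2.0 at the start, leaning back over the rolls; 2.1 its stop. Stiff hinge (0.09 N m): stays where left
- guard_hinge (a point): point on the guard's hinge pin: mill frame x 0, y -33, z 161 mm; the pin runs along the mill's x. Shut, the guard reaches from it to the right (mill -y)
- guard_edge (a point): middle of the guard's free edge, 90 mm from its hinge pin. The guard is a clear plate 146 mm long (mill x -65 to 81), 3 mm thick, with a yellow rim and, at mill x 0, a yellow tab 26 mm long sticking out 10 mm more. Can be pushed over with closed fingers from the rolls' side
- flux_bottle: white plastic bottle with red nozzle cap, 48 mm across, 125 mm tall, standing close behind the crank or left of the mill (the brown bottle has the other place); origin in the middle of its foot. Leave alone
- tea_mug: white spotted mug, 91 mm tall, 82 mm across, 114 mm with its handle, standing right of the crank; origin under the middle of its 82 x 114 mm outline. Leave alone
- patina_bottle: brown bottle with black cap, 54 mm across, 97 mm tall, standing left of the mill or close behind the crank; origin in the middle of its foot. Leave alone

How it is judged:
On the way, in this order (a step that is already met when the one before it is completed fails the run):
1. knob over and the pinion fully home in mesh (value of joint pinion above 0.019 m and value of joint shift above 0.02 m), for 0.2 s.
2. in gear, the crank wound on so that the roll has turned (value of joint pinion above 0.019 m and value of joint roll above 0.22 rad), for 0.1 s.
3. guard shut (value of joint guard below 0.1 rad), for 0.2 s.
At the end, for the whole second after the job is handed in: Knob over (more than 20 of its 26 mm), pinion home in mesh (more than 19 of 22 mm), the lower roll turned on by more than 0.22 rad, guard shut (within 0.1 rad), crank at rest, the two bottles and the mug upright and within 30 mm of where they stood (all of step 2 and value of joint shift above 0.02 m and value of joint guard below 0.1 rad and velocity of joint crank between -0.1 and 0.1 rad/s and distance of each of flux_bottle, tea_mug, patina_bottle from where it was at the start of the episode below 0.03 m and angle between each of flux_bottle, tea_mug, patina_bottle's own z axis and vertical below 0.2 rad); the robot touches nothing.
It fails at once if a bottle or the mug knocked aside or over (distance of any of flux_bottle, tea_mug, patina_bottle from where it was at the start of the episode above 0.03 m or angle between any of flux_bottle, tea_mug, patina_bottle's own z axis and vertical above 0.35 rad).
It also fails if it takes over 61 s, if anything falls off the work surface, if the arm or the gripper's body presses on something with over 40 N, if the wrist force passes 120 N, or if a joint passes its speed limit or range.

## Working session

There is one attempt and no reset: what is moved stays moved. The work goes in short steps, Python scripts to look and compute and a tool call to move; the robot and the scene stay as the last step left them, time stands still between calls to the robot, and variables do not carry over. Pictures are saved under pics/ and viewed, at most 10 in all, crops included, and the job is handed in when it is done.

Besides the shell and the picture viewer there is one more tool, called after "Request:" by a JSON object that holds its "api" and its "payload", one argument or row to a line. move_arm: Moves the arm, as the interface text tells. Its arguments: {"type":"object","properties":{"moves":{"type":"array","items":{"type":"array","items":{"type":"array","items":{"type":"number"}}}}},"required":["moves"]}

```bash
mkdir -p pics; cat > h.py <<'E'
import numpy as np, cv2
from workcell import monitor, vision, job
from scipy.spatial.transform import Rotation as R
def obs():
    o=monitor.get_obs(); print({k:np.round(o[k],3).tolist() for k in ("clock","eef_pos","tool_rot","ft_force","grip_width","joint_pos")}); return o
E
python3 - <<'E'
from h import *
obs()
ims=[]
for n in("scene","top"):
    c=vision.camera(n); np.save(f"{n}.npy",c,allow_pickle=True)
    cv2.imwrite(f"pics/{n}0.png",cv2.resize(c["color"][:,:,::-1],(800,600)))
    print(n,{k:np.round(c[k],4).tolist() for k in c if k!="color"})
E
```

```text
{'clock': 0.0, 'eef_pos': [0.19, -0.462, 0.23], 'tool_rot': [0.981, 0.194, -0.0, -0.001], 'ft_force': [-0.009, -0.738, -0.27], 'grip_width': 0.085, 'joint_pos': [-1.181, 0.241, 0.004, 1.335, 0.0, 1.571]}
scene {'camera_matrix': [[389.8592, 0.0, 255.2979], [0.0, 389.8592, 195.9944], [0.0, 0.0, 1.0]], 'k1': -0.0467, 'eye': [0.9141, -0.413, 1.0848], 'attitude': [0.2627, 0.0839, 0.3038, 0.912]}
top {'camera_matrix': [[369.9855, 0.0, 254.9817], [0.0, 369.9855, 184.6683], [0.0, 0.0, 1.0]], 'k1': 0.0051, 'eye': [0.4924, 0.0497, 1.1655], 'attitude': [0.0303, -0.0343, -0.7017, 0.711]}
```

View pics/scene0.png

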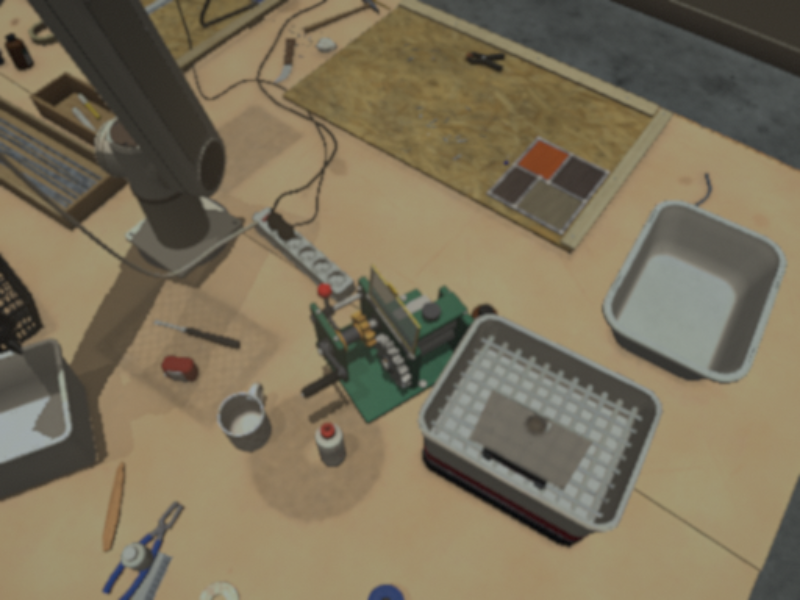

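View pics/top0.png

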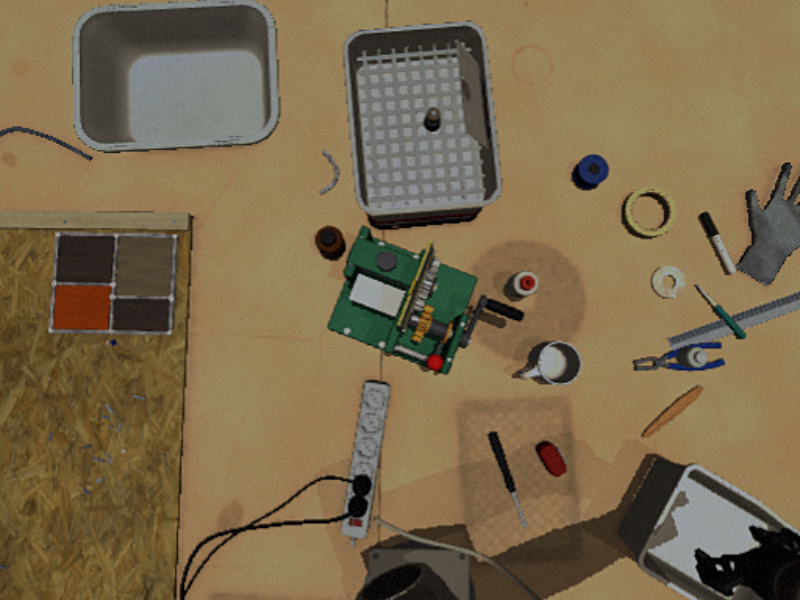

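The top view shows the mill centred near (405,300), knob at (435,362), grip (505,310), white bottle (525,285), mug (555,362), and brown bottle (330,242). The scene view shows the knob at (324,290) and the guard leaning back. Next I'll zoom in.

```bash
python3 - <<'E'
from h import *
t=np.load("top.npy",allow_pickle=True).item()["color"];s=np.load("scene.npy",allow_pickle=True).item()["color"]
# top crop origin (195,140) 120x... ; scene crop (185,160)
a=cv2.resize(t[140:250,200:380],(800,489),interpolation=cv2.INTER_CUBIC)
cv2.imwrite("pics/tz.png",a[:,:,::-1])
b=cv2.resize(s[160:300,130:317],(800,599),interpolation=cv2.INTER_CUBIC)
cv2.imwrite("pics/sz.png",b[:,:,::-1])
E
```

```text
(no output)
```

View pics/tz.png

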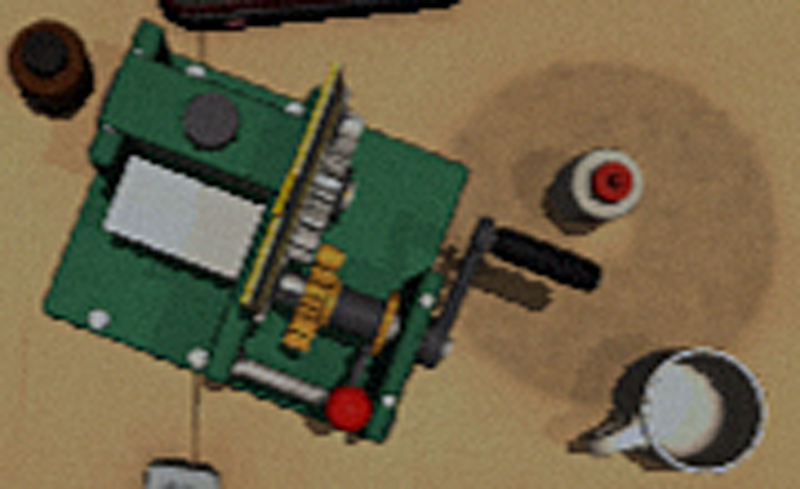

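View pics/sz.png

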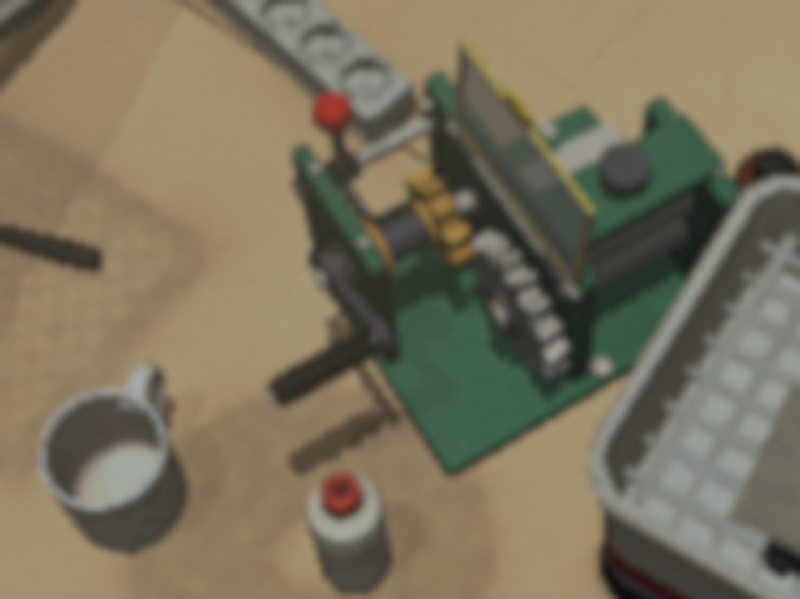

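Top zoom: ball (349,408), nut (210,120), back-right foot corner (468,170), grip (490,240) to (597,277), guard edge (337,68) to (245,303). Scene zoom: ball (332,110), nut (625,165), foot corner (453,470), grip end (277,392), guard edge (463,48) to (592,212).

```bash
cat >> h.py <<'E'
C={n:np.load(f"{n}.npy",allow_pickle=True).item() for n in("top","scene")}
def proj(c,P):
    p=R.from_quat(c["attitude"]).inv().apply(np.atleast_2d(P)-c["eye"])
    s=np.c_[p[:,0]/-p[:,2],-p[:,1]/-p[:,2]]; s*=1+c["k1"]*(s**2).sum(1,keepdims=True)
    K=c["camera_matrix"]; return s*[K[0,0],K[1,1]]+K[:2,2]
def ray(c,px,z):
    K=c["camera_matrix"]; s=(np.array(px)-K[:2,2])/[K[0,0],K[1,1]]; u=s.copy()
    for _ in range(5): u=s/(1+c["k1"]*(u@u))
    d=R.from_quat(c["attitude"]).apply([u[0],-u[1],-1]); return c["eye"]+d*(z-c["eye"][2])/d[2]
def grip(a,y=-.187,r=.08): return [-.04-r*np.sin(a),y,.105+r*np.cos(a)]
def gd(a,x=0,r=.09): return [x,-.033-r*np.cos(a),.161+r*np.sin(a)]
def W(q,P):
    return R.from_euler("z",q[2]).apply(np.atleast_2d(P))+[q[0],q[1],0]
E
python3 - <<'E'
from h import *
from scipy.optimize import least_squares
t=lambda u,v:(u/4.444+199.6,v/4.444+139.6)
s=lambda u,v:(u/4.278+129.6,v/4.278+159.6)
def pts(q):
    a,g=q[3],q[4]
    return [("top",(-.098,-.105,.191),t(349,408)),("scene",(-.098,-.105,.191),s(332,110)),
    ("top",(.033,.037,.188),t(210,120)),("scene",(.033,.037,.188),s(625,165)),
    ("top",(.09,-.136,.010),t(468,170)),("scene",(.09,-.136,.010),s(453,470)),
    ("top",(-.115,.111,.010),t(45,310)),
    ("top",grip(a,-.222),t(597,277)),("scene",grip(a,-.222),s(277,392)),
    ("top",gd(g,.081),t(337,68)),("top",gd(g,-.065),t(245,303)),("scene",gd(g,-.065),s(463,48)),("scene",gd(g,.081),s(592,212))]
def f(q):
    return np.concatenate([proj(C[c],W(q,P))[0]-np.array(px) for c,P,px in pts(q)])
b=ray(C["top"],t(349,408),.191); print(b)
r=least_squares(f,[.42,0,-.4,-1,1.8],loss="soft_l1"); q=r.x
print(q,np.round(f(q).reshape(-1,2),1).tolist()); np.save("q.npy",q)
for n,P in dict(ball=(-.098,-.105,.191),axis=(-.04,-.187,.105),grip=grip(q[3]),gripend=grip(q[3],-.222),hinge=(0,-.033,.161),edge=gd(q[4]),tab=gd(q[4],0,.1)).items(): print(n,W(q,P).round(3))
print("flux",ray(C["top"],t(612,182),.125),"mugtop",ray(C["top"],t(705,410),.091),"patina",ray(C["top"],t(45,50),.097))
E
```

```text
[ 0.45977381 -0.01747276  0.191     ]
[ 0.58783503  0.04625237 -0.35785127 -1.10508479  1.66323749] [[0.1, 0.2], [-0.7, 1.3], [-0.9, -0.6], [0.4, -0.5], [-0.1, -0.8], [-0.7, 1.8], [-2.2, 0.0], [-0.9, 0.6], [-1.0, 0.7], [0.0, -1.3], [-0.4, 0.3], [-0.8, -1.6], [-0.2, 0.6]]
ball [[ 0.459 -0.018  0.191]]
axis [[ 0.485 -0.115  0.105]]
grip [[ 0.552 -0.14   0.141]]
gripend [[ 0.54  -0.173  0.141]]
hinge [[0.576 0.015 0.161]]
edge [[0.579 0.023 0.251]]
tab [[0.58  0.024 0.261]]
flux [ 0.60256415 -0.18854152  0.125     ] mugtop [ 0.45809351 -0.25563524  0.091     ] patina [0.68776576 0.17764694 0.097     ]
```

Request:
{"api": "move_arm", "payload": {
  "moves": [
    [[0.269,0.444,0.01,47,60],[0.269,0.444,0.01,47,60],[0.269,0.444,0.01,47,60],[0.269,0.444,0.01,47,60],[0.269,0.444,0.01,47,60]]
  ]
}}

```text
clock: 0.72
eef_pos: [0.3524, -0.1935, 0.2372]
tool_rot: [0.822, 0.57, 0.0, 0.0]
ft_force: [0.8, -0.4, 0.7]
grip_width: 0.0511
grasp_force: 0.0
```

Request:
{"api": "move_arm", "payload": {
  "moves": [
    [[0.053,0.088,0,0,60],[0.107,0.176,0,0,60],[0.107,0.176,0,0,60],[0.107,0.176,0,0,60]]
  ]
}}

```text
clock: 1.23
eef_pos: [0.4599, -0.0163, 0.2368]
tool_rot: [0.821, 0.571, -0.0, -0.0]
ft_force: [-0.6, 0.1, -0.5]
grip_width: 0.051
grasp_force: 0.0
```

```bash
python3 - <<'E'
from h import *
o=obs(); c=vision.camera("wrist"); np.save("wrist.npy",c,allow_pickle=True)
cv2.imwrite("pics/w0.png",c["color"][:,:,::-1]); print(c["hand_eye"],c["camera_matrix"],c["k1"])
E
```

```text
{'clock': 1.225, 'eef_pos': [0.46, -0.016, 0.237], 'tool_rot': [0.821, 0.571, -0.0, -0.0], 'ft_force': [-0.557, 0.108, -0.496], 'grip_width': 0.051, 'joint_pos': [-0.036, 0.16, -0.082, 1.329, 0.0, 1.891]}
[[ 5.01741963e-04  9.61026880e-01  2.76454488e-01  7.08283357e-02]
 [ 9.99999606e-01 -2.79829592e-04 -8.42156722e-04  3.31785048e-04]
 [-7.31975100e-04  2.76454802e-01 -9.61026642e-01 -1.42873382e-01]
 [ 0.00000000e+00  0.00000000e+00  0.00000000e+00  1.00000000e+00]] [[279.28521431   0.         254.48901862]
 [  0.         279.28521431 196.18000961]
 [  0.           0.           1.        ]] -0.014397413720039004
```

View pics/w0.png

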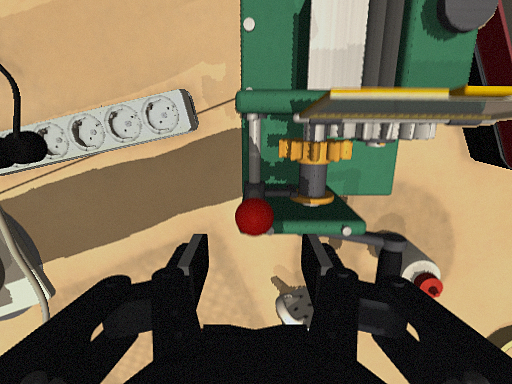

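The wrist view shows the ball at (254,216), centred between the fingers, with the view aligned to the mill. The pinion is at (315,150), out of mesh.

```bash
cat >> h.py <<'E'
def wray(c,o,px,z):
    H=np.array(c["hand_eye"]);K=c["camera_matrix"];s=(np.array(px)-K[:2,2])/K[0,0]; u=s/(1+c["k1"]*(s@s))
    T=R.from_quat(o["tool_rot"]); e=T.apply(H[:3,3])+o["eef_pos"]; d=T.apply(H[:3,:3]@[u[0],-u[1],-1]); return e+d*(z-e[2])/d[2]
E
python3 - <<'E'
from h import *
c=np.load("wrist.npy",allow_pickle=True).item();o=monitor.get_obs()
h=cv2.cvtColor(c["color"],cv2.COLOR_RGB2HSV);m=((h[:,:,0]<6)|(h[:,:,0]>174))&(h[:,:,1]>180)&(h[:,:,2]>60); m[:,300:]=0;m[260:]=0
v,u=np.nonzero(m);px=((u.min()+u.max())/2,(v.min()+v.max())/2);print(px,u.max()-u.min(),v.max()-v.min());b=wray(c,o,px,.191);print(b,b-o["eef_pos"])
E
```

```text
(np.float64(254.0), np.float64(216.0)) 38 36
[ 0.4610326  -0.01437875  0.191     ] [ 0.00075261  0.00168661 -0.04567649]
```

Request:
{"api": "move_arm", "payload": {
  "moves": [
    [[0.001,0.002,-0.03,0,60],[0.001,0.002,-0.062,0,60],[0.001,0.002,-0.062,0,20],[0.001,0.002,-0.062,0,20],[0.001,0.002,-0.062,0,20]]
  ]
}}

```text
clock: 1.9
eef_pos: [0.4585, -0.0183, 0.175]
tool_rot: [0.823, 0.568, -0.002, -0.0]
ft_force: [-2.3, -2.8, -8.8]
grip_width: 0.025
grasp_force: 59.4
```

Request:
{"api": "move_arm", "payload": {
  "moves": [
    [[0.002,0.006,0,0,20],[0.004,0.012,0,0,20],[0.007,0.018,0,0,20],[0.009,0.0245,0,0,20],[0.009,0.0245,0,0,20]]
  ]
}}

```text
clock: 2.52
eef_pos: [0.4663, 0.0026, 0.175]
tool_rot: [0.823, 0.568, -0.005, 0.003]
ft_force: [-5.8, -14.3, -4.9]
grip_width: 0.0247
grasp_force: 59.7
```

Request:
{"api": "move_arm", "payload": {
  "moves": [
    [[0.002,0.004,0,0,20],[0.003,0.007,0,0,20],[0.003,0.007,0,0,20]]
  ]
}}

```text
clock: 2.9
eef_pos: [0.4665, 0.003, 0.1749]
tool_rot: [0.824, 0.566, -0.012, 0.007]
ft_force: [-13.6, -34.4, 1.3]
grip_width: 0.025
grasp_force: 60.1
```

Request:
{"api": "move_arm", "payload": {
  "moves": [
    [[-0.003,-0.007,0,0,20],[-0.003,-0.007,0,0,60],[-0.003,-0.007,0,0,60],[-0.003,-0.007,0.04,0,60],[-0.003,-0.007,0.065,0,60]]
  ]
}}

```text
clock: 3.52
eef_pos: [0.4705, 0.0081, 0.2431]
tool_rot: [0.822, 0.569, 0.002, 0.001]
ft_force: [1.1, 0.8, 0.4]
grip_width: 0.051
grasp_force: 0.0
```

```bash
python3 - <<'E'
from h import *
q=np.load("q.npy")
o=obs(); c=vision.camera("wrist"); np.save("wrist.npy",c,allow_pickle=True)
cv2.imwrite("pics/w1.png",c["color"][:,:,::-1])
h=cv2.cvtColor(c["color"],cv2.COLOR_RGB2HSV);m=((h[:,:,0]<6)|(h[:,:,0]>174))&(h[:,:,1]>180)&(h[:,:,2]>60); m[:,300:]=0;m[260:]=0
v,u=np.nonzero(m);px=((u.min()+u.max())/2,(v.min()+v.max())/2);b=wray(c,o,px,.191);print(px,b, R.from_euler("z",-q[2]).apply(b-[q[0],q[1],0]))
E
```

```text
{'clock': 3.525, 'eef_pos': [0.471, 0.008, 0.243], 'tool_rot': [0.822, 0.569, 0.002, 0.001], 'ft_force': [1.09, 0.839, 0.396], 'grip_width': 0.051, 'joint_pos': [0.017, 0.173, -0.049, 1.344, 0.001, 1.947]}
(np.float64(251.5), np.float64(222.0)) [0.46729385 0.00372934 0.191     ] [-0.09801088 -0.08205031  0.191     ]
```

View pics/w1.png

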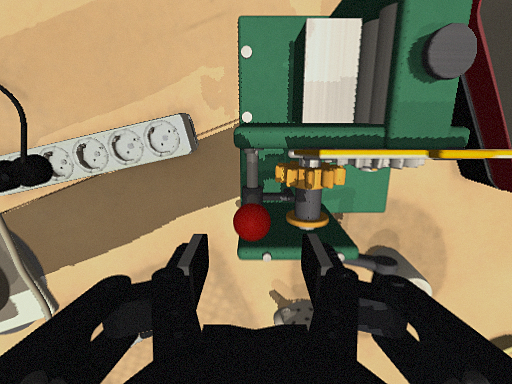

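The ball has moved about 20 mm and the pinion is against the gear face. I'll move over to the crank and check the shift from the fixed cameras.

Request:
{"api": "move_arm", "payload": {
  "moves": [
    [[0.0,-0.06,0.01,0,40],[0.04,-0.12,0.01,0,40],[0.06,-0.16,0.01,0,40],[0.06,-0.16,0.01,0,40]]
  ]
}}

```text
clock: 4.08
eef_pos: [0.5309, -0.1554, 0.2499]
tool_rot: [0.823, 0.567, 0.001, 0.001]
ft_force: [-0.4, 0.7, 0.2]
grip_width: 0.0339
grasp_force: 0.0
```

```bash
python3 - <<'E'
from h import *
from scipy.optimize import least_squares
q=np.load("q.npy"); o=obs()
def red(c,box):
    h=cv2.cvtColor(c["color"],cv2.COLOR_RGB2HSV);m=((h[:,:,0]<6)|(h[:,:,0]>174))&(h[:,:,1]>150)&(h[:,:,2]>60)
    k=np.zeros_like(m);k[box[1]:box[3],box[0]:box[2]]=1;m&=k;v,u=np.nonzero(m);return np.array([u.mean(),v.mean()]),len(u)
for n,box in(("top",(255,215,300,250)),("scene",(195,170,225,200))):
    a=red(C[n],box);c=vision.camera(n);np.save(n+"1.npy",c,allow_pickle=True);b=red(c,box)
    print(n,a,b,[proj(C[n],W(q,(-.098,-.105+s,.191)))[0].round(1) for s in(0,.02,.026)])
c=vision.camera("wrist");np.save("wrist.npy",c,allow_pickle=True)
cv2.imwrite("pics/w2.png",np.hstack([c["color"],cv2.resize(C["top"]["color"][:1,:1],(1,384))])[:,:,::-1])
E
```

```text
{'clock': 4.075, 'eef_pos': [0.531, -0.155, 0.25], 'tool_rot': [0.823, 0.567, 0.001, 0.001], 'ft_force': [-0.402, 0.677, 0.174], 'grip_width': 0.034, 'joint_pos': [-0.285, 0.34, 0.188, 1.418, -0.0, 1.65]}
top (array([278.        , 231.46428571]), 84) (array([270.09756098, 228.42682927]), 82) [array([278.2, 231.6]), array([271.1, 228.8]), array([269., 228.])]
scene (array([207.10638298, 185.38297872]), 47) (array([214.04761905, 182.07142857]), 42) [array([206.5, 186.6]), array([212.9, 183.3]), array([214.8, 182.3])]
```

View pics/w2.png

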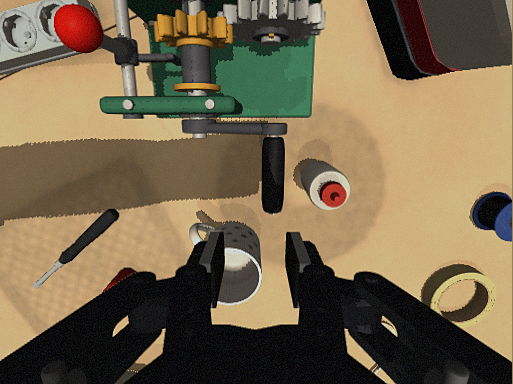

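The scene camera puts the shift at about 22 mm. In the wrist view the grip runs (272,137) to (272,212) and the white bottle is at (328,190). I'll top up the shift by pushing from the right with closed fingers.

Request:
{"api": "move_arm", "payload": {
  "moves": [
    [[-0.04,0.06,0,0,0],[-0.078,0.12,0,0,0],[-0.078,0.12,-0.04,0,0],[-0.078,0.12,-0.075,0,0],[-0.078,0.12,-0.075,0,0]]
  ]
}}

```text
clock: 4.85
eef_pos: [0.4481, -0.031, 0.1739]
tool_rot: [0.822, 0.57, -0.002, -0.002]
ft_force: [-0.6, 0.8, 0.3]
grip_width: -0.0005
grasp_force: 0.0
```

Request:
{"api": "move_arm", "payload": {
  "moves": [
    [[0.002,0.006,0,0,0],[0.004,0.011,0,0,0],[0.006,0.016,0,0,0],[0.006,0.016,0,0,0]]
  ]
}}

```text
clock: 5.35
eef_pos: [0.4575, -0.0183, 0.1765]
tool_rot: [0.823, 0.568, -0.001, 0.002]
ft_force: [-2.1, -5.4, 4.5]
grip_width: -0.0001
grasp_force: 2.9
```

Contact. Push gently on.

Request:
{"api": "move_arm", "payload": {
  "moves": [
    [[0.001,0.003,0,0,0],[0.002,0.005,0,0,0],[0.002,0.005,0,0,0]]
  ]
}}

```text
clock: 5.72
eef_pos: [0.4576, -0.0178, 0.1766]
tool_rot: [0.824, 0.567, -0.005, 0.005]
ft_force: [-6.9, -17.8, 7.9]
grip_width: -0.0
grasp_force: 9.9
```

Request:
{"api": "move_arm", "payload": {
  "moves": [
    [[0.001,0.002,0,0,0],[0.002,0.004,0,0,0],[0.002,0.004,0,0,0]]
  ]
}}

```text
clock: 6.1
eef_pos: [0.4578, -0.0175, 0.1767]
tool_rot: [0.824, 0.566, -0.009, 0.008]
ft_force: [-12.3, -28.3, 11.8]
grip_width: 0.0001
grasp_force: 15.9
```

That is the hard stop, so the knob is fully over. Now for the crank.

Request:
{"api": "move_arm", "payload": {
  "moves": [
    [[-0.008,-0.02,0,0,0],[-0.008,-0.025,0.04,0,40],[-0.008,-0.025,0.075,0,40]]
  ]
}}

```text
clock: 6.48
eef_pos: [0.453, -0.0333, 0.2518]
tool_rot: [0.823, 0.568, 0.0, 0.0]
ft_force: [0.7, 0.1, 0.7]
grip_width: 0.0339
grasp_force: 0.0
```

```bash
python3 - <<'E'
from h import *
q=np.load("q.npy"); c=np.load("wrist.npy",allow_pickle=True).item()
o2=dict(eef_pos=np.array([.5309,-.1554,.2499]),tool_rot=[.823,.567,.001,.001])
for px in((272,137),(272,175),(272,212)): print(wray(c,o2,px,.141))
print(W(q,grip(q[3])),W(q,grip(q[3],-.222)),W(q,grip(q[3],-.152)))
fl=wray(c,o2,(333,195),.125);print("flux",fl)
for a in np.arange(-1.1,.75,.05): print(round(a,2),(W(q,grip(a))-W(q,grip(-1.1)))[0].round(4))
obs()
E
```

```text
[ 0.56501406 -0.11174431  0.141     ]
[ 0.55337218 -0.14396607  0.141     ]
[ 0.54116642 -0.17777364  0.141     ]
[[ 0.55182192 -0.13992781  0.14092469]] [[ 0.53956273 -0.17271061  0.14092469]] [[ 0.5640811  -0.107145    0.14092469]]
flux [ 0.6032459  -0.18827847  0.125     ]
-1.1 [0. 0. 0.]
-1.05 [-0.0018  0.0007  0.0035]
-1.0 [-0.0037  0.0014  0.0069]
-0.95 [-0.0058  0.0022  0.0102]
-0.9 [-0.0081  0.003   0.0134]
-0.85 [-0.0105  0.0039  0.0165]
-0.8 [-0.013   0.0049  0.0194]
-0.75 [-0.0157  0.0059  0.0222]
-0.7 [-0.0185  0.0069  0.0249]
-0.65 [-0.0214  0.008   0.0274]
-0.6 [-0.0245  0.0092  0.0297]
-0.55 [-0.0276  0.0103  0.0319]
-0.5 [-0.0309  0.0115  0.0339]
-0.45 [-0.0342  0.0128  0.0357]
-0.4 [-0.0376  0.0141  0.0374]
-0.35 [-0.0411  0.0154  0.0389]
-0.3 [-0.0446  0.0167  0.0401]
-0.25 [-0.0482  0.018   0.0412]
-0.2 [-0.0519  0.0194  0.0421]
-0.15 [-0.0556  0.0208  0.0428]
-0.1 [-0.0593  0.0222  0.0433]
-0.05 [-0.063   0.0236  0.0436]
0.0 [-0.0668  0.025   0.0437]
0.05 [-0.0705  0.0264  0.0436]
0.1 [-0.0743  0.0278  0.0433]
0.15 [-0.078   0.0292  0.0428]
0.2 [-0.0817  0.0305  0.0421]
0.25 [-0.0853  0.0319  0.0412]
0.3 [-0.0889  0.0333  0.0401]
0.35 [-0.0925  0.0346  0.0389]
0.4 [-0.096   0.0359  0.0374]
0.45 [-0.0994  0.0372  0.0357]
0.5 [-0.1027  0.0384  0.0339]
0.55 [-0.1059  0.0396  0.0319]
0.6 [-0.1091  0.0408  0.0297]
0.65 [-0.1121  0.0419  0.0274]
0.7 [-0.1151  0.043   0.0249]
{'clock': 6.475, 'eef_pos': [0.453, -0.033, 0.252], 'tool_rot': [0.823, 0.568, 0.0, 0.0], 'ft_force': [0.678, 0.143, 0.701], 'grip_width': 0.034, 'joint_pos': [-0.073, 0.141, -0.065, 1.364, 0.0, 1.86]}
```

Request:
{"api": "move_arm", "payload": {
  "moves": [
    [[0.04,-0.045,0,0,40],[0.08,-0.088,0,0,40],[0.1,-0.109,0,0,40],[0.1,-0.109,-0.05,0,40],[0.1,-0.109,-0.08,0,40]]
  ]
}}

```text
clock: 7.1
eef_pos: [0.5528, -0.1421, 0.1684]
tool_rot: [0.823, 0.568, -0.0, -0.001]
ft_force: [0.5, 0.2, -0.1]
grip_width: 0.0342
grasp_force: 0.0
```

```bash
python3 - <<'E'
from h import *
o=obs(); c=vision.camera("wrist");np.save("wrist.npy",c,allow_pickle=True)
cv2.imwrite("pics/w3.png",c["color"][:,:,::-1])
E
```

```text
{'clock': 7.1, 'eef_pos': [0.553, -0.142, 0.168], 'tool_rot': [0.823, 0.568, -0.0, -0.001], 'ft_force': [0.476, 0.175, -0.094], 'grip_width': 0.034, 'joint_pos': [-0.252, 0.414, 0.085, 1.243, 0.0, 1.681]}
```

View pics/w3.png

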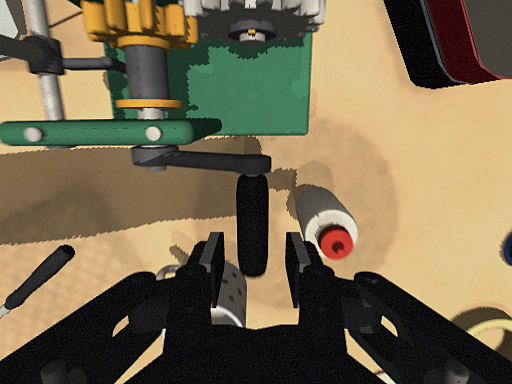

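The grip is centred at u≈253 between the fingers, and the bottle cap at (337,240) just clears the right finger. I'll descend with a slightly smaller opening and close.

Request:
{"api": "move_arm", "payload": {
  "moves": [
    [[0,0,0,0,36],[0,0,-0.025,0,36],[0,0,-0.044,0,36],[0,0,-0.044,0,15],[0,0,-0.044,0,15]]
  ]
}}

```text
clock: 7.78
eef_pos: [0.5519, -0.1412, 0.1265]
tool_rot: [0.822, 0.569, -0.001, -0.001]
ft_force: [-3.4, 1.2, -5.4]
grip_width: 0.0193
grasp_force: 58.8
```

Request:
{"api": "move_arm", "payload": {
  "moves": [
    [[-0.0018,0.0007,0.0035,0,15],[-0.0037,0.0014,0.0069,0,15],[-0.0058,0.0022,0.0102,0,15],[-0.0081,0.003,0.0134,0,15],[-0.0105,0.0039,0.0165,0,15]]
  ]
}}

```text
clock: 8.4
eef_pos: [0.5423, -0.1376, 0.143]
tool_rot: [0.822, 0.569, 0.0, -0.0]
ft_force: [-3.3, 1.7, -8.2]
grip_width: 0.0188
grasp_force: 58.8
```

```bash
cat >> h.py <<'E'
def est():
    q=np.load("q.npy");o=monitor.get_obs();p=R.from_euler("z",-q[2]).apply(np.array(o["eef_pos"])+[0,0,.0165]-[q[0],q[1],0])
    print("clk",round(float(o["clock"]),2),"ang",round(float(np.arctan2(-(p[0]+.04),p[2]-.105)),3),"r",round(float(np.hypot(p[0]+.04,p[2]-.105)),4),"f",np.round(o["ft_force"],1))
    c=vision.camera("wrist");np.save("wrist.npy",c,allow_pickle=True);return c
E
python3 -c "
from h import *
c=est();cv2.imwrite('pics/w4.png',c['color'][:,:,::-1])"
```

```text
clk 8.4 ang -0.847 r 0.0824 f [-3.3  1.7 -8.2]
```

View pics/w4.png

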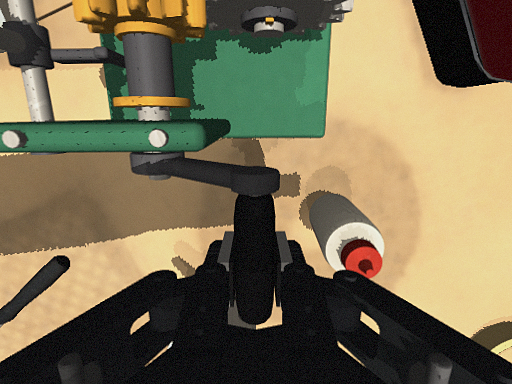

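The grip is pinched at (253,260) and the pinion's near face is at v≈41, not yet home. From here I'll track it numerically.

Request:
{"api": "move_arm", "payload": {
  "moves": [
    [[-0.0025,0.001,0.0029,0,15],[-0.0052,0.002,0.0057,0,15],[-0.008,0.003,0.0084,0,15]]
  ]
}}

```text
clock: 8.82
eef_pos: [0.5347, -0.1347, 0.1516]
tool_rot: [0.822, 0.569, 0.001, 0.0]
ft_force: [-0.5, 3.5, -6.8]
grip_width: 0.0188
grasp_force: 59.0
```

```bash
cat >> h.py <<'E'
def pin(c):
    # brass rows in the pinion/collar columns and their widths
    h=cv2.cvtColor(c["color"],cv2.COLOR_RGB2HSV);m=(h[:,:,0]>12)&(h[:,:,0]<28)&(h[:,:,1]>150)&(h[:,:,2]>70);m[:,230:]=0
    w=m.sum(1);print("brass",[(i,int(w[i])) for i in range(0,125,3)])
E
python3 -c "
from h import *
pin(np.load('wrist.npy',allow_pickle=True).item())
pin(est())"
```

```text
brass [(0, 131), (3, 132), (6, 130), (9, 129), (12, 110), (15, 99), (18, 63), (21, 54), (24, 74), (27, 79), (30, 84), (33, 40), (36, 13), (39, 0), (42, 2), (45, 0), (48, 0), (51, 0), (54, 0), (57, 0), (60, 0), (63, 0), (66, 0), (69, 0), (72, 0), (75, 0), (78, 0), (81, 0), (84, 0), (87, 0), (90, 0), (93, 0), (96, 34), (99, 76), (102, 77), (105, 76), (108, 0), (111, 0), (114, 0), (117, 0), (120, 0), (123, 0)]
clk 8.82 ang -0.705 r 0.0828 f [-0.5  3.5 -6.8]
brass [(0, 55), (3, 77), (6, 43), (9, 17), (12, 7), (15, 1), (18, 1), (21, 0), (24, 0), (27, 0), (30, 0), (33, 0), (36, 0), (39, 0), (42, 0), (45, 0), (48, 0), (51, 0), (54, 0), (57, 0), (60, 0), (63, 0), (66, 0), (69, 57), (72, 71), (75, 73), (78, 21), (81, 0), (84, 0), (87, 0), (90, 0), (93, 0), (96, 0), (99, 0), (102, 0), (105, 0), (108, 0), (111, 0), (114, 0), (117, 0), (120, 0), (123, 0)]
```

Request:
{"api": "move_arm", "payload": {
  "moves": [
    [[-0.0029,0.0011,0.0025,0,15],[-0.006,0.0023,0.0048,0,15],[-0.0091,0.0034,0.007,0,15]]
  ]
}}

```text
clock: 9.25
eef_pos: [0.5262, -0.1316, 0.1588]
tool_rot: [0.822, 0.569, 0.001, 0.001]
ft_force: [3.6, 2.3, -8.3]
grip_width: 0.0184
grasp_force: 59.1
```

```bash
cat >> h.py <<'E'
def brass(c,P=None):
    # brass pixels near the pinion in a fixed camera
    q=np.load("q.npy");u,v=proj(c,W(q,(-.04,-.07,.12)))[0];h=cv2.cvtColor(c["color"],cv2.COLOR_RGB2HSV)
    m=(h[:,:,0]>14)&(h[:,:,0]<26)&(h[:,:,1]>150)&(h[:,:,2]>70);k=np.zeros_like(m);k[int(v)-15:int(v)+16,int(u)-15:int(u)+16]=1;m&=k
    y,x=np.nonzero(m);return (len(x),x.mean().round(2),y.mean().round(2)) if len(x) else 0
E
python3 -c "
from h import *
pin(est()); q=np.load('q.npy')
for n in ('top','scene'):
    print(n,brass(C[n]),brass(np.load(n+'1.npy',allow_pickle=True).item()),brass(vision.camera(n)),[proj(C[n],W(q,(-.04,y,.14)))[0].round(1) for y in(-.08,-.074,-.058)])
"
```

```text
clk 9.25 ang -0.565 r 0.0833 f [ 3.6  2.3 -8.3]
brass [(0, 77), (3, 64), (6, 65), (9, 57), (12, 25), (15, 11), (18, 1), (21, 0), (24, 0), (27, 0), (30, 0), (33, 0), (36, 0), (39, 0), (42, 0), (45, 0), (48, 0), (51, 0), (54, 0), (57, 0), (60, 0), (63, 0), (66, 0), (69, 5), (72, 62), (75, 69), (78, 70), (81, 3), (84, 0), (87, 0), (90, 0), (93, 0), (96, 0), (99, 0), (102, 0), (105, 0), (108, 0), (111, 0), (114, 0), (117, 0), (120, 0), (123, 0)]
top (165, np.float64(272.47), np.float64(207.53)) (169, np.float64(272.19), np.float64(207.37)) (155, np.float64(267.57), np.float64(205.16)) [array([276., 208.]), array([274. , 207.2]), array([268.6, 205.1])]
scene 0 (1, np.float64(238.0), np.float64(213.0)) (5, np.float64(241.6), np.float64(210.4)) [array([226.1, 207.1]), array([228. , 206.1]), array([232.9, 203.5])]
```

```bash
python3 -c "
from h import *
q=np.load('q.npy')
c2=vision.camera('top');np.save('top2.npy',c2,allow_pickle=True)
for c in (C['top'],np.load('top1.npy',allow_pickle=True).item(),c2):
    h=cv2.cvtColor(c['color'],cv2.COLOR_RGB2HSV);m=(h[:,:,0]>14)&(h[:,:,0]<26)&(h[:,:,1]>150)&(h[:,:,2]>70)
    Y=[];
    for v in range(195,230):
        for u in range(255,300):
            if m[v,u]:
                p=R.from_euler('z',-q[2]).apply(ray(c,(u,v),.135)-[q[0],q[1],0])
                if -.09<p[0]<.01:Y.append(p[1]*1000)
    print(np.histogram(Y,np.arange(-140,-20,6)))
"
```

```text
(array([ 0,  0,  0,  0, 18,  7,  0,  0,  0,  0,  9, 40, 50, 45,  0,  0,  0,
        0,  0]), array([-140, -134, -128, -122, -116, -110, -104,  -98,  -92,  -86,  -80,
        -74,  -68,  -62,  -56,  -50,  -44,  -38,  -32,  -26]))
(array([ 0,  0,  0,  0, 11, 18,  0,  0,  0,  0,  4, 31, 49, 49, 10,  0,  0,
        1,  0]), array([-140, -134, -128, -122, -116, -110, -104,  -98,  -92,  -86,  -80,
        -74,  -68,  -62,  -56,  -50,  -44,  -38,  -32,  -26]))
(array([ 0,  0,  0,  0,  0,  0,  0, 22,  4,  0,  0,  0,  0, 12, 39, 45, 24,
        0,  0]), array([-140, -134, -128, -122, -116, -110, -104,  -98,  -92,  -86,  -80,
        -74,  -68,  -62,  -56,  -50,  -44,  -38,  -32,  -26]))
```

The pinion and its collar moved together by about the full travel (19 mm raw, which matches the 14 % underread on the knob), so it is home. Now wind on.

Request:
{"api": "move_arm", "payload": {
  "moves": [
    [[-0.0066,0.0025,0.0038,0,15],[-0.0135,0.0051,0.007,0,15],[-0.0206,0.0077,0.0093,0,15],[-0.028,0.0105,0.0109,0,15],[-0.0354,0.0133,0.0117,0,15]]
  ]
}}

```text
clock: 10.07
eef_pos: [0.4928, -0.1191, 0.1721]
tool_rot: [0.823, 0.569, 0.002, 0.003]
ft_force: [6.3, 1.8, -1.6]
grip_width: 0.019
grasp_force: 59.8
```

Request:
{"api": "move_arm", "payload": {
  "moves": [
    [[-0.0075,0.0028,0,0,15],[-0.015,0.0056,-0.0008,0,15],[-0.0223,0.0083,-0.0024,0,15],[-0.0295,0.011,-0.0047,0,15],[-0.0364,0.0136,-0.0079,0,15]]
  ]
}}

```text
clock: 10.7
eef_pos: [0.4575, -0.1058, 0.1671]
tool_rot: [0.823, 0.569, 0.004, 0.005]
ft_force: [-0.2, 1.9, 16.5]
grip_width: 0.0191
grasp_force: 61.7
```

```bash
python3 -c "
from h import *
q=np.load('q.npy')
c=est();c2=vision.camera('top');np.save('top3.npy',c2,allow_pickle=True)
for c in (c2,):
    h=cv2.cvtColor(c['color'],cv2.COLOR_RGB2HSV);m=(h[:,:,0]>14)&(h[:,:,0]<26)&(h[:,:,1]>150)&(h[:,:,2]>70)
    Y=[];
    for v in range(195,230):
        for u in range(255,300):
            if m[v,u]:
                p=R.from_euler('z',-q[2]).apply(ray(c,(u,v),.135)-[q[0],q[1],0])
                if -.09<p[0]<.01:Y.append(p[1]*1000)
    print(np.histogram(Y,np.arange(-140,-20,6)))
"
```

```text
clk 10.7 ang 0.351 r 0.0838 f [-0.2  1.9 16.5]
(array([ 0,  0,  0,  0,  0,  0,  0, 21,  6,  0,  0,  0,  0, 13, 35, 45, 26,
        1,  0]), array([-140, -134, -128, -122, -116, -110, -104,  -98,  -92,  -86,  -80,
        -74,  -68,  -62,  -56,  -50,  -44,  -38,  -32,  -26]))
```

Request:
{"api": "move_arm", "payload": {
  "moves": [
    [[0,0,0.003,0,15],[0,0,0.003,0,45],[0,0,0.003,0,45],[0,0,0.05,0,45],[0,0,0.1,0,45]]
  ]
}}

```text
clock: 11.42
eef_pos: [0.4525, -0.1049, 0.2626]
tool_rot: [0.823, 0.569, -0.001, -0.001]
ft_force: [1.0, -1.4, -0.4]
grip_width: 0.0385
grasp_force: 0.0
```

Request:
{"api": "move_arm", "payload": {
  "moves": [
    [[0,0,0.04,0,0],[0.05,0.055,0.04,0,0],[0.09,0.11,0.04,0,0]]
  ]
}}

```text
clock: 11.8
eef_pos: [0.5344, -0.0087, 0.3034]
tool_rot: [0.823, 0.567, 0.001, 0.001]
ft_force: [0.7, -0.5, 0.5]
grip_width: -0.0004
grasp_force: 0.0
```

```bash
python3 -c "
from h import *
o=obs();w=vision.camera('wrist');np.save('w5.npy',w,allow_pickle=True);np.save('o5.npy',o,allow_pickle=True)
t=vision.camera('top');s=vision.camera('scene')
a=cv2.resize(t['color'][140:250,200:380],(400,244),interpolation=cv2.INTER_CUBIC);b=cv2.resize(s['color'][160:300,130:317],(400,300),interpolation=cv2.INTER_CUBIC)
l=np.vstack([a,b]);l=np.vstack([l,np.zeros((600-544,400,3),np.uint8)])
ww=cv2.resize(w['color'],(400,300));r=np.vstack([ww,np.zeros((300,400,3),np.uint8)])
cv2.imwrite('pics/m.png',np.hstack([l,r])[:,:,::-1])
"
```

```text
{'clock': 11.8, 'eef_pos': [0.534, -0.009, 0.303], 'tool_rot': [0.823, 0.567, 0.001, 0.001], 'ft_force': [0.736, -0.509, 0.484], 'grip_width': -0.0, 'joint_pos': [-0.016, 0.292, 0.259, 1.535, -0.001, 1.919]}
```

View pics/m.png

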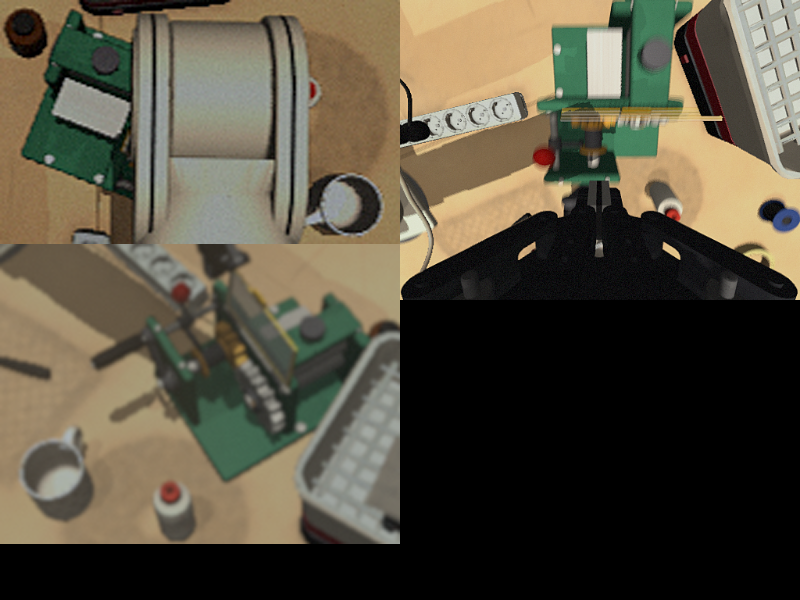

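The composite shows the pinion in mesh, the crank up towards the robot, the guard still upright, and the bottles and mug in place. Go behind the guard.

Request:
{"api": "move_arm", "payload": {
  "moves": [
    [[0.035,0.04,0,0,0],[0.061,0.074,0,0,0],[0.061,0.074,0,0,0],[0.061,0.074,-0.04,0,0],[0.061,0.074,-0.066,0,0]]
  ]
}}

```text
clock: 12.58
eef_pos: [0.5927, 0.0637, 0.2349]
tool_rot: [0.823, 0.568, -0.001, 0.0]
ft_force: [-0.3, 0.2, -0.1]
grip_width: 0.0
grasp_force: 0.0
```

Request:
{"api": "move_arm", "payload": {
  "moves": [
    [[-0.007,-0.019,0,0,0],[-0.014,-0.0375,0,0,0],[-0.021,-0.056,-0.003,0,0],[-0.027,-0.072,-0.01,0,0],[-0.032,-0.086,-0.021,0,0]]
  ]
}}

```text
clock: 13.2
eef_pos: [0.5623, -0.022, 0.2156]
tool_rot: [0.823, 0.568, 0.001, 0.001]
ft_force: [1.4, 1.3, 1.3]
grip_width: 0.0
grasp_force: 0.7
```

Request:
{"api": "move_arm", "payload": {
  "moves": [
    [[-0.002,-0.006,-0.007,0,0],[-0.004,-0.011,-0.015,0,0],[-0.007,-0.019,-0.032,0,0],[-0.008,-0.022,-0.046,0,0],[-0.008,-0.022,-0.05,0,0]]
  ]
}}

```text
clock: 13.82
eef_pos: [0.5532, -0.0423, 0.1635]
tool_rot: [0.822, 0.569, -0.001, -0.001]
ft_force: [0.2, 0.1, 0.8]
grip_width: 0.0
grasp_force: 0.4
```

Press down a little until it rests on the bracket.

Request:
{"api": "move_arm", "payload": {
  "moves": [
    [[0,0,-0.003,0,0],[0,0,-0.003,0,0]]
  ]
}}

```text
clock: 14.08
eef_pos: [0.5541, -0.0421, 0.1626]
tool_rot: [0.822, 0.569, 0.0, 0.0]
ft_force: [-1.8, -0.3, 3.1]
grip_width: -0.0001
grasp_force: 1.5
```

Request:
{"api": "move_arm", "payload": {
  "moves": [
    [[0,0,-0.002,0,0],[0,0,-0.003,0,0],[0,0,-0.003,0,0]]
  ]
}}

```text
clock: 14.45
eef_pos: [0.5542, -0.0421, 0.1623]
tool_rot: [0.822, 0.569, 0.001, 0.001]
ft_force: [-7.1, 0.8, 16.2]
grip_width: -0.0002
grasp_force: 8.2
```

Request:
{"api": "move_arm", "payload": {
  "moves": [
    [[0,0,0.05,0,0],[0,0,0.11,0,0],[-0.05,-0.06,0.13,0,0],[-0.1,-0.12,0.13,0,0],[-0.15,-0.18,0.13,0,0]]
  ]
}}

```text
clock: 15.08
eef_pos: [0.4349, -0.1859, 0.289]
tool_rot: [0.822, 0.569, 0.001, 0.001]
ft_force: [0.6, -0.6, -0.6]
grip_width: -0.0001
grasp_force: 0.0
```

Request:
{"api": "move_arm", "payload": {
  "moves": [
    [[-0.05,-0.06,0,0,0],[-0.08,-0.12,0,0,0],[-0.08,-0.18,0,0,0],[-0.08,-0.18,0,0,0]]
  ]
}}

```text
clock: 15.58
eef_pos: [0.3545, -0.3679, 0.288]
tool_rot: [0.824, 0.567, -0.0, 0.0]
ft_force: [-0.2, 0.3, 0.6]
grip_width: 0.0003
grasp_force: 0.0
```

```bash
python3 -c "
from h import *
q=np.load('q.npy');obs()
t=vision.camera('top');s=vision.camera('scene')
for n,c in(('top',t),('scene',s)):
    h=cv2.cvtColor(c['color'],cv2.COLOR_RGB2HSV);m=(h[:,:,0]>=23)&(h[:,:,0]<36)&(h[:,:,1]>120)&(h[:,:,2]>60)
    for g in(0,.1,.2,.4,.8,1.57):
        P=proj(c,W(q,[gd(g,x,.088) for x in np.linspace(-.06,.078,40)])).round().astype(int)
        print(n,g,int(m[P[:,1],P[:,0]].sum()))
# objects
def diff(c0,c1,xyz,r):
    u,v=proj(c0,xyz)[0].astype(int);return float(np.abs(c0['color'][v-r:v+r,u-r:u+r].astype(int)-c1['color'][v-r:v+r,u-r:u+r]).mean().round(1))
for p in((.6026,-.1885,.1),(.458,-.2556,.08),(.6878,.1776,.08)): print([diff(C[n],c,p,10) for n,c in(('top',t),('scene',s))])
a=C['top']; print([round(float(x),1) for x in proj(a,W(q,(-.098,-.079,.191)))[0]])
h=cv2.cvtColor(t['color'],cv2.COLOR_RGB2HSV)[215:250,255:300];m=((h[:,:,0]<6)|(h[:,:,0]>174))&(h[:,:,1]>150)&(h[:,:,2]>60);v,u=np.nonzero(m);print(u.mean()+255,v.mean()+215)
"
```

```text
{'clock': 15.575, 'eef_pos': [0.355, -0.368, 0.288], 'tool_rot': [0.824, 0.567, -0.0, 0.0], 'ft_force': [-0.176, 0.331, 0.558], 'grip_width': 0.0, 'joint_pos': [-0.804, 0.246, 0.158, 1.483, -0.0, 1.132]}
top 0 30
top 0.1 34
top 0.2 28
top 0.4 1
top 0.8 2
top 1.57 0
scene 0 40
scene 0.1 18
scene 0.2 2
scene 0.4 0
scene 0.8 0
scene 1.57 0
[7.0, 8.4]
[3.6, 1.9]
[10.4, 5.3]
[269.0, 228.0]
270.0235294117647 228.4
```

```bash
python3 -c "
from h import *
print(job.job_done())"
```

```text
the job is handed in; nothing more can be done
None
```

The job is handed in at 15.6 s of the 61 s allowed: knob fully over, pinion home in mesh, crank wound on about 0.9 rad in gear, guard shut, and the bottles and mug left alone; the hand-in gave no verdict, and the roll's turn was inferred from the crank, not measured.

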